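Lock the bar into the weld jig with the ball-lock pin

TASK

Take the ball-lock pin (the one with the block-shaped grip and the big push button on its side) out of the pin rack, squeezing its button in, and with the button held in slide it from above through the lined-up holes of the clevis that has the dark steel bar in it. Push it home until its collar sits on the clevis, then let go so that the button springs out and the balls lock underneath.

Things in the scene. Friction and masses are not known exactly. Their poses are not given: they have to be found in the camera images.
- lock_pin: Ball-lock pin, 0.25 kg, upright in a grey rack (top 75 mm up) beside two plain pins with no button (ball knob, T bar; 70 mm apart). Origin: axis, underside of the 44 mm collar (z 0-6 mm), which rests on rack or clevis; z up. Shank 16 mm dia., 68 mm long, nose tapered to 8 mm. Grip block z 6-56 mm, 30 mm wide along x, back at y = -13 mm. Grasp along local y at z 32 mm: this presses the button.
- lock_button (a joint): Push button on the grip's +y side, in m: 0 out, 0.007 fully pressed. Face 22 mm wide (x), z 12 to 50 mm on the pin, at y = +20 mm when out and +13 mm when pressed, so the grip is 33 mm across, 26 mm squeezed and then centred on the axis. Spring 4 N at first, 8 N fully pressed; it springs out by itself when let go.
- lock_ball (a joint): The two locking balls on the shank, at z = -54 mm on the pin's +x and -x sides, in m: 0 = standing out 7 mm (30 mm over both: they do not pass the 24 mm holes of rack or clevis), 0.007 = drawn in flush. They move with the button (pressed = in). With the pin home their tops are 8 mm under the lower plate.
- jig_hole (a point): Mouth centre of the upper hole of the clevis holding the bar, on its top, 82 mm up; z up, +x along the bar. Steel stand 70 mm wide, level plates z 72-82 and 40-50 mm, between them the eye of a dark steel bar 44 mm wide, 165 mm long. Holes in line, 24 mm dia. (bar 26), mouth bevelled 4 mm. All fixed. An equal clevis without a bar stands beside it, 13 cm or more away: not to be used.

How it is judged:
By the outcome, as a careful person would: the job done as asked, in the order asked, and still so for the second after the job is handed in, with the robot touching nothing.
It also fails if it takes over 42 s, if anything falls off the work surface, if the arm or the gripper's body presses on something with over 40 N, if the wrist force passes 120 N, or if a joint passes its speed limit or range.

ROBOT

A 6-joint arm with a two-finger parallel gripper is mounted at the origin on the work surface. World frame = base frame: x ahead of the robot, y to its left, z up, the work surface at z = 0. Lengths are in mm, angles in rad, forces in N, time in s.
With the tool pointing down it reaches from about 275 to 1000 mm from the base axis. Payload 8.4 kg.
Tool frame: the origin (TCP) lies between the finger pads; the fingertips stand 22 mm ahead of it and the grasp point (between the pads) lies 3 mm ahead of it (r.nose_length is the z of the fingertips in the tool frame, in mm); z points along the fingers, y is the line along which they close (so a half turn about z gives the same grasp; the last joint's range is limited). The gripper opens to 85 mm and grips with 20 to 120 N. Pads are 22 mm wide; open, the fingers measure 114 mm over their backs; the gripper's body (76 mm by 85 mm) begins 54 mm behind the grasp point. The pads swing forward as they close: fully open they stand 13 mm farther back than shut.
Start: joints at [-1.236, 0.353, 1.633, -0, 1.155, -0.002], TCP at [206.542, -589.889, 253.281] pointing down, gripper open.
Joint ranges: [-2.63, 2.63], [-0.92, 2.1], [0.06, 2.66], [-1.3, 4.44], [0, 2.69], [-3.02, 3.02]. Speed limits (rad/s): [2.22, 2.22, 2.79, 3.14, 3.14, 3.14].

INTERFACE

Orientations are given as [roll, pitch, yaw] about the fixed x, y, z axes, in that order (R = Rz(yaw) Ry(pitch) Rx(roll)).
In Python, from rig import r, viewer gives the robot as it stands (r), with the cameras (viewer).
- The arm moves only by the tool shift_gripper, called after "Call:" as name(argument=value, ...), one argument or row to a line, values as JSON. Schema: {"type":"object","properties":{"offsets":{"type":"array","items":{"type":"array","items":{"type":"array","items":{"type":"number"},"minItems":7,"maxItems":7},"minItems":1,"maxItems":5},"minItems":1,"maxItems":1},"clamp_n":{"type":"number"},"only":{"type":"string"},"quiet":{"type":"boolean"},"lines":{"type":"string"}},"required":["offsets"],"additionalProperties":false}. offsets is a list that holds a single list of rows (three levels of brackets), with 1 to 5 rows, each of 7 numbers: a rotation vector rx, ry, rz in rad, then dx, dy, dz in mm, then the opening from 0.0 (shut) to 1.0 (fully open); each row shifts and turns the commanded pose from where the row before left it, along the tool's axes as they then stand; what a row does not reach is not made up. A row lasts 1/12 s, in which the tool goes at most 41.7 mm and 0.125 rad, less where a joint would pass 70% of its speed; a pose out of reach is approached as far as the arm can. The fingers move at their own pace and stop on an object; clamp_n is the grip in N (left out, the last holds). Time passes only in rows, so rows that do not move let the fingers close. The tool returns the time, the measured TCP pose, the force, the opening and the grip force at its end. only (a regular expression) keeps the lines of the reply that match it, lines (a string "A,B") keeps lines A to B, and quiet returns only ok. Input that does not fit is refused with a message, and nothing moves.
- r.sense(): the state, without advancing time (a new reading comes with each control period).
- viewer.grab_frame(name): name is "scene" or "side" or "wrist"; returns the picture (384x512x3 uint8, red, green, blue); there is no depth.
- viewer.camera_params(name): a dict with "fx", "fy", "cx", "cy" (pixels), "rvec" (rotation vector, rad) and "tvec" (3), from world to camera coordinates, as OpenCV has them. Camera axes: x right, y down, z forward; pixel columns grow to the right and rows downward; lengths in mm; the calibration is good to about 2 mm. A picture is of the moment at which its call begins: read the wrist's pose just before it. camera_params takes no time and is no camera call; for the wrist camera it gives the pose at the moment of the call.
- r.sign_off(): hands the job in; it is judged then, once.
The state is a dict: "clock": time; "qpos": joint angles; "qvel": joint speeds; "joint_efforts": joint torques, N m; "eef_pos": TCP position; "tcp_rot": TCP orientation; "contact_force": force on the tool from outside, world axes, zero at the start; "wrist_torque": the same for the moment, N m; "opening": opening from 0.0 (shut) to 1.0 (fully open); "grasp_force": force on a finger pad.
Only numpy, scipy, OpenCV 4.12 (cv2) and the standard library are available. Lean on these libraries where they do the work, as an engineer would, in place of code of your own. Each camera call takes 0.05 s, during which the arm holds its last target. There are 200 camera calls.

## Working session

There is one attempt and no reset: what is moved stays moved. The work goes in short steps, Python scripts to look and compute and a tool call to move; the robot and the scene stay as the last step left them, time stands still between calls to the robot, and variables do not carry over. Pictures are saved under pics/ and viewed, at most 10 in all, crops included, and the job is handed in when it is done.

```bash
ls; mkdir -p pics; python3 - <<'E'
from rig import r, viewer
import cv2,numpy as np
a=viewer.grab_frame("scene");b=viewer.grab_frame("side")
cv2.imwrite("pics/scene0.png",a[:,:,::-1]);cv2.imwrite("pics/side0.png",b[:,:,::-1])
for n in("scene","side","wrist"):print(n,viewer.camera_params(n))
s=r.sense();print(s, r.nose_length)
E
```

```text
pics
rig.py
scene {'fx': 488.06639008419114, 'fy': 488.06639008419114, 'cx': 244.61367127250372, 'cy': 191.88715471518748, 'rvec': array([ 1.18346709,  2.55697054, -0.74649089]), 'tvec': array([ 347.97135537, -272.06706791, 1406.30430082])}
side {'fx': 356.75367556099616, 'fy': 356.75367556099616, 'cx': 257.93627015742385, 'cy': 192.33008400491607, 'rvec': array([-0.00435579, -2.85104906,  1.30597731]), 'tvec': array([504.06754468,  71.37152709, 891.31873911])}
wrist {'fx': 270.5535275443768, 'fy': 270.5535275443768, 'cx': 255.28002671862487, 'cy': 190.63297740610417, 'rvec': array([-2.35430385,  1.67170405,  0.25423563]), 'tvec': array([-624.43976689,  -37.11788148,  380.42523853])}
{'clock': 0.1, 'qpos': array([-1.23638236e+00,  3.53608621e-01,  1.63408565e+00,  3.24472612e-06,
        1.15520366e+00, -2.41470278e-03]), 'qvel': array([-0.00071855, -0.00233227, -0.00226389,  0.00114253,  0.00158967,
       -0.00118459]), 'joint_efforts': array([ 1.34832039e-04, -6.06349969e+01, -3.42818391e+01,  1.59199789e-06,
        3.87859865e-03, -1.19168078e-05]), 'eef_pos': array([ 206.41503159, -589.48823208,  252.60709165]), 'tcp_rot': array([-3.14028738e+00, -6.11867326e-06,  3.36827355e-01]), 'contact_force': array([-0.08857718,  0.51014503, -0.04154463]), 'wrist_torque': array([ 0.01304058,  0.02728147, -0.01625753]), 'grasp_force': 0.0, 'opening': 0.9964996813085834} 22.0
```

View pics/scene0.png

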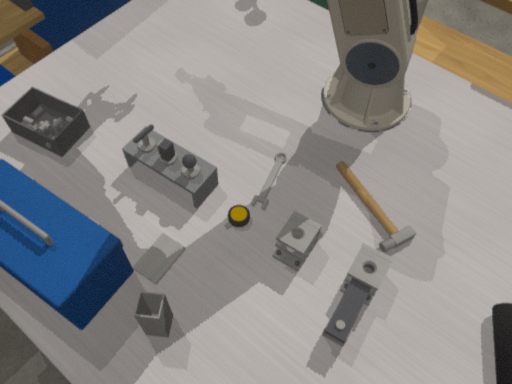

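View pics/side0.png

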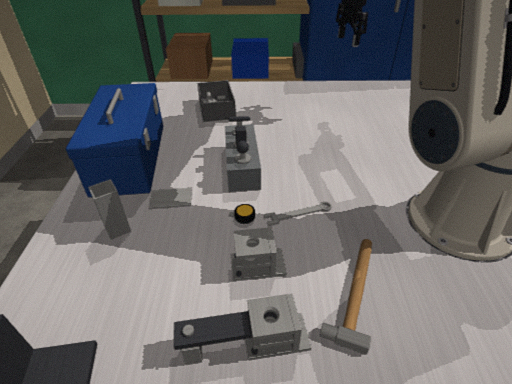

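The scene view shows the rack with the T bar at (146,135), the lock pin in the middle at (167,152) and the ball knob at (190,163). The hole of the clevis with the bar is at (370,267), and at (271,315) in the side view. I'll enlarge both and triangulate.

```bash
cat > h.py <<'E'
import cv2,numpy as np
from rig import r, viewer
def PK(p):
    R=cv2.Rodrigues(p["rvec"])[0];K=np.array([[p["fx"],0,p["cx"]],[0,p["fy"],p["cy"]],[0,0,1.]])
    return K,R,np.array(p["tvec"]).reshape(3)
def ray(p,uv):
    K,R,t=PK(p);d=R.T@np.linalg.inv(K)@np.array([uv[0],uv[1],1.]);return -R.T@t,d/np.linalg.norm(d)
def plane(p,uv,z):
    c,d=ray(p,uv);return c+d*(z-c[2])/d[2]
def tri(*obs):
    A=0;b=0;L=[ray(*o) for o in obs]
    for c,d in L:
        M=np.eye(3)-np.outer(d,d);A=A+M;b=b+M@c
    x=np.linalg.solve(A,b);return x,[round(float(np.linalg.norm(np.cross(d,x-c))),1) for c,d in L]
def proj(p,X):
    K,R,t=PK(p);q=K@(R@np.asarray(X,float)+t);return q[:2]/q[2]
E
python3 - <<'E'
from h import *
s=viewer.camera_params("scene");d=viewer.camera_params("side")
np.set_printoptions(precision=1,suppress=True)
print("hole",tri((s,(370,267)),(d,(271,315))),plane(s,(370,267),82),plane(d,(271,315),82))
print("pin",tri((s,(166,148)),(d,(241,130))),plane(s,(166,148),131))
print("knob",tri((s,(189,160)),(d,(242,146))),"tbar",tri((s,(145,132)),(d,(240,119))))
a=cv2.imread("pics/scene0.png");b=cv2.imread("pics/side0.png")
def z(im,x,y,w,h,k=6):return cv2.resize(im[y:y+h,x:x+w],None,fx=k,fy=k,interpolation=cv2.INTER_CUBIC)
A=z(a,118,115,66,50);B=z(b,208,105,66,50);C=z(a,335,240,66,50);D=z(b,238,290,66,50)
cv2.imwrite("pics/zoom0.png",np.vstack([np.hstack([A,B]),np.hstack([C,D])]))
E
```

```text
hole (array([481.1, 303.6,  82.9]), [0.3, 0.3]) [480.4 303.3  82. ] [481.3 303.3  82. ]
pin (array([ 552.2, -230. ,  124.2]), [3.0, 3.0]) [ 558.2 -223.2  131. ]
knob (array([ 544.3, -163.4,  119.2]), [1.3, 1.3]) tbar (array([ 554.5, -301.7,  122.1]), [1.7, 1.7])
```

View pics/zoom0.png

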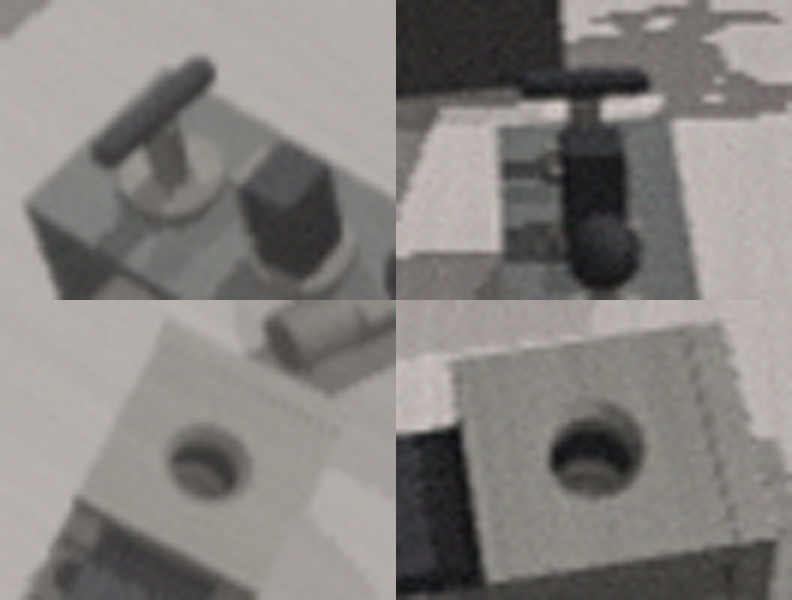

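The enlargement confirms the hole's mouth centre, at scene (369.8,266.9). The dark block's top is at scene (166.8,143.7) and side (241.2,128.8), with a lighter strip, possibly the button, on its T-bar side. Next I'll look at it from the wrist camera.

```bash
cat >> h.py <<'E'
from scipy.spatial.transform import Rotation as Ro
np.set_printoptions(precision=2,suppress=True)
def go(pos,yaw,roll=np.pi):
    "delta in tool axes from the measured pose to pos with tool down at yaw"
    s=r.sense();R0=Ro.from_euler("xyz",s["tcp_rot"]);R1=Ro.from_euler("xyz",[np.pi,0,yaw])
    d=R0.inv().apply(np.array(pos)-s["eef_pos"]);w=(R0.inv()*R1).as_rotvec()
    print("t",s["clock"],"pos",s["eef_pos"],"rot",s["tcp_rot"],"| d",d,"w",w)
E
python3 - <<'E'
from h import *
s=viewer.camera_params("scene");d=viewer.camera_params("side")
print("pin top",tri((s,(166.8,143.7)),(d,(241.2,128.8))),plane(s,(166.8,143.7),131))
w=viewer.camera_params("wrist");K,R,t=PK(w);q=r.sense();T=Ro.from_euler("xyz",q["tcp_rot"])
print("cam in tool",T.inv().apply(-R.T@t-q["eef_pos"]),"axes (cols = cam axes in tool)",T.inv().as_matrix()@R.T)
go([500,-228,290],.337)
E
```

```text
pin top (array([ 548.74, -230.35,  130.91]), [0.8, 0.8]) [ 548.   -230.91  131.  ]
cam in tool [  76.07    0.4  -120.81] axes (cols = cam axes in tool) [[-0.   -0.96 -0.3 ]
 [ 1.   -0.   -0.  ]
 [ 0.   -0.3   0.96]]
t 0.1 pos [ 206.42 -589.49  252.61] rot [-3.14 -0.    0.34] | d [ 396.56 -244.2   -37.07] w [-0. -0. -0.]
```

```bash
python3 -c "
from h import *
go([545,-232,290],.337)"
```

```text
t 0.1 pos [ 206.42 -589.49  252.61] rot [-3.14 -0.    0.34] | d [ 437.71 -225.55  -37.1 ] w [-0. -0. -0.]
```

Call:
shift_gripper(
  offsets=[
    [[0,0,0,36.6,-19,-3,1],[0,0,0,36.6,-19,-3,1],[0,0,0,36.6,-19,-3,1],[0,0,0,36.6,-19,-3,1],[0,0,0,36.6,-19,-3,1]],
  ],
)

```text
clock: 0.52
eef_pos: [348.6, -438.1, 268.1]
tcp_rot: [-3.141, 0.0, 0.336]
contact_force: [0.6, -0.4, -0.5]
opening: 1.001
grasp_force: 0.0
```

Call:
shift_gripper(
  offsets=[
    [[0,0,0,36.6,-19,-3,1],[0,0,0,36.6,-19,-3,1],[0,0,0,36.6,-19,-3,1],[0,0,0,36.6,-19,-3,1],[0,0,0,36.6,-19,-3,1]],
  ],
)

```text
clock: 0.93
eef_pos: [490.1, -287.8, 283.3]
tcp_rot: [-3.141, 0.0, 0.337]
contact_force: [1.2, -2.0, -0.7]
opening: 1.001
grasp_force: 0.0
```

Call:
shift_gripper(
  offsets=[
    [[0,0,0,36.6,-19,-3,1],[0,0,0,36.6,-19,-3,1],[0,0,0,0,0,0,1]],
  ],
)

```text
clock: 1.18
eef_pos: [550.0, -224.6, 289.6]
tcp_rot: [-3.141, -0.003, 0.341]
contact_force: [0.8, -0.7, -1.3]
opening: 0.995
grasp_force: 0.0
```

```bash
python3 - <<'E'
from h import *
go([545,-232,290],.337)
s=r.sense();a=viewer.grab_frame("wrist");w=viewer.camera_params("wrist")
np.savez("w1.npz",**w)
cv2.imwrite("pics/w1.png",a[:,:,::-1])
E
```

```text
t 1.1833 pos [ 550.01 -224.62  289.64] rot [-3.14 -0.    0.34] | d [-7.18  5.28 -0.39] w [-0. -0.  0.]
```

View pics/w1.png

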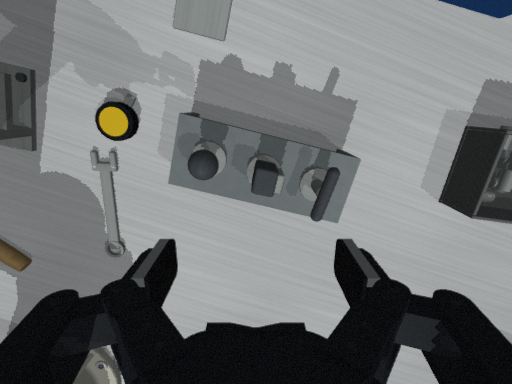

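The wrist view shows the rack: knob at (203,164), block grip at (264,178), T bar at (327,195). The pads are at the bottom of the image. Now I'll enlarge the block.

```bash
python3 - <<'E'
from h import *
w=dict(np.load("w1.npz"));s=viewer.camera_params("scene");d=viewer.camera_params("side")
print("proj est",proj(w,[548.7,-230.4,131]))
print("hole-collars etc; rack corners z75:",[plane(w,uv,75)[:2] for uv in((190,115),(357,156),(340,221),(170,183))])
a=cv2.imread("pics/w1.png")[140:215,215:315]
b=cv2.convertScaleAbs(cv2.resize(a,None,fx=8,fy=8,interpolation=cv2.INTER_CUBIC),alpha=1.6)
cv2.imwrite("pics/w1z.png",b)
E
```

```text
proj est [258.69 182.18]
hole-collars etc; rack corners z75: [array([ 585.31, -130.93]), array([ 607.17, -340.26]), array([ 520.04, -357.21]), array([ 495.39, -129.14])]
```

View pics/w1z.png

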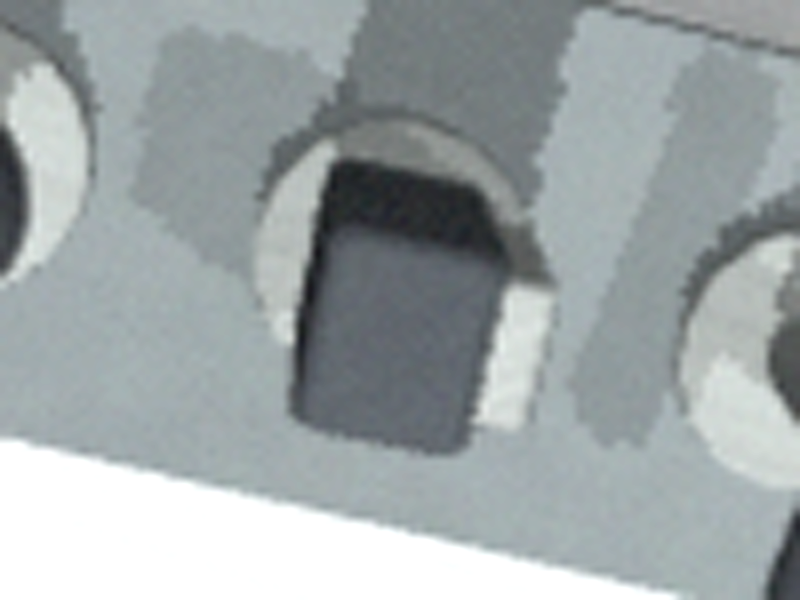

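The block's top face has zoom corners (322,228), (505,255), (470,452), (295,415). The white button strip is on the right, so the button faces the T bar.

```bash
python3 - <<'E'
from h import *
w=dict(np.load("w1.npz"));s=viewer.camera_params("scene");d=viewer.camera_params("side")
z=np.array([(322,228),(505,255),(470,452),(295,415)])/8+[215-.44,140-.44]
P=np.array([plane(w,u,131)[:2] for u in z]);TL,TR,BR,BL=P
print(P,"sides",[np.linalg.norm(P[i]-P[(i+1)%4]) for i in range(4)])
y1=(TR+BR-TL-BL);x1=(BL+BR-TL-TR);y1/=np.linalg.norm(y1);x1/=np.linalg.norm(x1)
print("y",y1,np.arctan2(y1[1],y1[0]),"x",x1,np.arctan2(x1[1],x1[0]), "axis",(TL+BL)/2+13*y1,"mid",P.mean(0))
m=z.mean(0);print(m,tri((s,(166.8,143.7)),(d,(241.2,128.8)),(w,m)),tri((s,(166.8,143.7)),(w,m)))
# collar ellipse-points on z=81
c=np.array([(255,260),(268,185),(330,128),(400,112),(470,140),(515,195),(280,330)])/8+[215-.44,140-.44]
C=np.array([plane(w,u,81)[:2] for u in c]);A=np.c_[2*C,np.ones(len(C))];q=np.linalg.lstsq(A,(C**2).sum(1),rcond=None)[0]
print("collar",q[:2],np.sqrt(q[2]+q[:2]@q[:2]))
E
```

```text
[[ 561.83 -221.37]
 [ 566.46 -245.35]
 [ 539.29 -250.63]
 [ 536.33 -226.51]] sides [np.float64(24.4223068144432), np.float64(27.679272738648095), np.float64(24.301671688488273), np.float64(26.013049468573747)]
y [ 0.16 -0.99] -1.4141976717120368 x [-0.98 -0.19] -2.946157629095089 axis [ 551.11 -236.78] mid [ 550.98 -235.96]
[264.31 181.75] (array([ 548.73, -234.83,  127.43]), [2.8, 0.9, 2.1]) (array([ 547.26, -235.94,  124.29]), [2.3, 2.3])
collar [ 551.74 -235.86] 21.218527457439762
```

```bash
python3 -c "
from h import *
go([525,-239,215],.17)"
```

```text
t 1.2333 pos [ 547.93 -226.67  289.17] rot [-3.14 -0.    0.34] | d [-25.78   3.97  74.15] w [-0.   -0.    0.17]
```

Call:
shift_gripper(
  offsets=[
    [[0,0,0.085,-13,2,30,0.6],[0,0,0.085,-13,2,30,0.6],[0,0,0,0,0,14,0.6],[0,0,0,0,0,0,0.6],[0,0,0,0,0,0,0.6]],
  ],
)

```text
clock: 1.65
eef_pos: [521.2, -241.4, 214.8]
tcp_rot: [-3.141, 0.002, 0.167]
contact_force: [0.4, -0.4, 0.8]
opening: 0.603
grasp_force: 0.0
```

Call:
shift_gripper(
  offsets=[
    [[0,0,0,0,0,0,0.6],[0,0,0,0,0,0,0.6],[0,0,0,0,0,0,0.6]],
  ],
)

```text
clock: 1.9
eef_pos: [522.8, -241.3, 216.6]
tcp_rot: [3.14, -0.002, 0.167]
contact_force: [0.1, 0.5, 0.6]
opening: 0.601
grasp_force: 0.0
```

```bash
python3 - <<'E'
from h import *
w=viewer.camera_params("wrist");a=viewer.grab_frame("wrist");w2=viewer.camera_params("wrist");print(w["tvec"]-w2["tvec"])
np.savez("w2.npz",**w);cv2.imwrite("pics/w2.png",a[:,:,::-1])
u=proj(w,[550,-233,131]);print(u);x,y=int(u[0])-60,int(u[1])-45;print(x,y)
cv2.imwrite("pics/w2z.png",cv2.convertScaleAbs(cv2.resize(a[y:y+90,x:x+120,::-1],None,fx=6,fy=6,interpolation=cv2.INTER_CUBIC),alpha=1.6))
E
```

```text
[-0.17  0.17  0.06]
[250.26 171.47]
190 126
```

View pics/w2z.png

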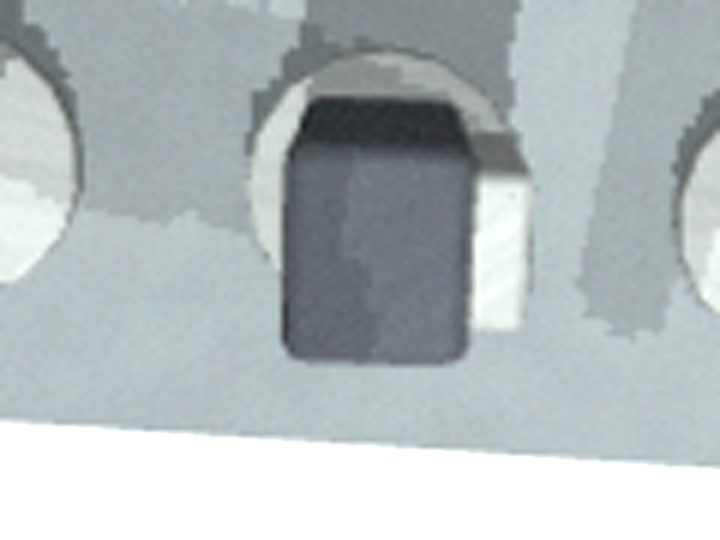

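The block now appears square to the tool. Its zoom corners are (287,148), (470,152), (466,362), (284,360), and the button face is at x≈527 on the right.

```bash
python3 - <<'E'
from h import *
w=dict(np.load("w2.npz"));s=viewer.camera_params("scene");d=viewer.camera_params("side")
f=lambda l:np.array(l)/6+[190-.4,126-.4]
z=f([(287,148),(470,152),(466,362),(284,360)])
P=np.array([plane(w,u,131)[:2] for u in z]);TL,TR,BR,BL=P
print(P,"sides",[np.linalg.norm(P[i]-P[(i+1)%4]) for i in range(4)])
y1=(TR+BR-TL-BL);x1=(BL+BR-TL-TR);y1/=np.linalg.norm(y1);x1/=np.linalg.norm(x1)
print("yaw from y",np.arctan2(y1[1],y1[0])+np.pi/2,"x",np.arctan2(x1[1],x1[0])+np.pi, "axis",(TL+BL)/2+13*y1,"mid",P.mean(0))
m=z.mean(0);print(m,tri((s,(166.8,143.7)),(d,(241.2,128.8)),(w,m)),tri((s,(166.8,143.7)),(w,m)),tri((d,(241.2,128.8)),(w,m)))
C=np.array([plane(w,u,81)[:2] for u in f([(250,150),(268,100),(310,64),(375,50),(440,62),(485,98),(252,195),(272,260)])]);A=np.c_[2*C,np.ones(len(C))];q=np.linalg.lstsq(A,(C**2).sum(1),rcond=None)[0]
print("collar",q[:2],np.sqrt(q[2]+q[:2]@q[:2]))
E
```

```text
[[ 564.75 -220.69]
 [ 568.09 -243.75]
 [ 540.62 -248.2 ]
 [ 536.92 -224.4 ]] sides [np.float64(23.300788735049235), np.float64(27.82809274447896), np.float64(24.08911968362286), np.float64(28.075137563646592)]
yaw from y 0.1491591837390549 x 0.14642302275589136 axis [ 552.77 -235.4 ] mid [ 552.59 -234.26]
[252.39 168.18] (array([ 549.57, -233.32,  128.42]), [2.8, 0.1, 2.8]) (array([ 549.58, -233.33,  128.29]), [2.8, 2.8]) (array([ 550.8 , -234.55,  127.36]), [1.3, 1.3])
collar [ 553.85 -233.95] 21.104577366543964
```

```bash
python3 -c "
from h import *
go([552.5,-234.5,170],.15)"
```

```text
t 1.95 pos [ 522.69 -241.2   216.41] rot [ 3.14 -0.    0.17] | d [30.44 -1.7  46.45] w [ 0.   -0.    0.02]
```

Call:
shift_gripper(
  offsets=[
    [[0,0,0.018,30.4,-1.7,6,0.6],[0,0,0,0,0,30,0.6],[0,0,0,0,0,10.5,0.6],[0,0,0,0,0,0,0.6],[0,0,0,0,0,0,0.6]],
  ],
)

```text
clock: 2.37
eef_pos: [551.0, -234.0, 168.6]
tcp_rot: [-3.141, 0.002, 0.149]
contact_force: [0.4, -0.3, -0.4]
opening: 0.601
grasp_force: 0.0
```

Call:
shift_gripper(
  offsets=[
    [[0,0,0,0,0,0,0.6],[0,0,0,0,0,0,0.6]],
  ],
)

```text
clock: 2.53
eef_pos: [552.1, -234.6, 170.1]
tcp_rot: [3.141, -0.001, 0.149]
contact_force: [0.1, -0.2, 0.4]
opening: 0.603
grasp_force: 0.0
```

```bash
python3 - <<'E'
from h import *
go([552.5,-234.5,110],.15)
E
```

```text
t 2.5333 pos [ 552.08 -234.6   170.14] rot [ 3.14 -0.    0.15] | d [ 0.34 -0.1  60.14] w [ 0. -0. -0.]
```

Call:
shift_gripper(
  offsets=[
    [[0,0,0,0,0,20,0.6],[0,0,0,0,0,20,0.6],[0,0,0,0,0,20,0.6],[0,0,0,0,0,0,0.6],[0,0,0,0,0,0,0.6]],
  ],
)

```text
clock: 2.95
eef_pos: [551.4, -234.2, 109.0]
tcp_rot: [-3.141, 0.001, 0.149]
contact_force: [0.5, 0.6, -0.3]
opening: 0.6
grasp_force: 0.0
```

Call:
shift_gripper(
  offsets=[
    [[0,0,0,0,0,0,0.4],[0,0,0,0,0,0,0.2],[0,0,0,0,0,0,0.1],[0,0,0,0,0,0,0],[0,0,0,0,0,0,0]],
  ],
  clamp_n=60,
)

```text
clock: 3.37
eef_pos: [553.1, -234.1, 111.5]
tcp_rot: [3.141, -0.003, 0.149]
contact_force: [-1.4, 4.6, 10.1]
opening: 0.286
grasp_force: 60.3
```

Call:
shift_gripper(
  offsets=[
    [[0,0,0,0,0,0,0],[0,0,0,0,0,0,0],[0,0,0,0,0,0,0],[0,0,0,0,0,0,0]],
  ],
)

```text
clock: 3.7
eef_pos: [553.1, -234.2, 111.5]
tcp_rot: [3.141, -0.003, 0.149]
contact_force: [-1.4, 5.0, 10.4]
opening: 0.282
grasp_force: 60.3
```

Call:
shift_gripper(
  offsets=[
    [[0,0,0,0,0,-5,0],[0,0,0,0,0,-10,0],[0,0,0,0,0,-10,0],[0,0,0,0,0,-10,0],[0,0,0,0,0,0,0]],
  ],
)

```text
clock: 4.12
eef_pos: [553.1, -234.9, 146.7]
tcp_rot: [3.139, -0.003, 0.149]
contact_force: [1.0, -0.4, -2.2]
opening: 0.284
grasp_force: 59.2
```

Call:
shift_gripper(
  offsets=[
    [[0,0,0,0,0,-20,0],[0,0,0,0,0,-25,0],[0,0,0,0,0,-30,0],[0,0,0,0,0,-30,0],[0,0,0,0,0,0,0]],
  ],
)

```text
clock: 4.53
eef_pos: [554.4, -235.4, 255.1]
tcp_rot: [3.137, -0.008, 0.149]
contact_force: [0.7, -0.7, -1.3]
opening: 0.282
grasp_force: 59.7
```

Call:
shift_gripper(
  offsets=[
    [[0,0,0,0,0,0,0],[0,0,0,0,0,0,0]],
  ],
)

```text
clock: 4.7
eef_pos: [551.2, -234.0, 248.1]
tcp_rot: [-3.141, 0.001, 0.149]
contact_force: [0.0, -0.5, -2.8]
opening: 0.286
grasp_force: 59.6
```

```bash
python3 - <<'E'
from h import *
go([481,303,260],.15)
s=viewer.camera_params("scene");d=viewer.camera_params("side")
# clevis orientation: bar direction in scene: hole -> bar end dot
print(plane(s,(340,325),70)-plane(s,(370,267),82), plane(d,(188,331),70)-plane(d,(271,315),82))
a=viewer.grab_frame("side");b=viewer.grab_frame("scene")
cv2.imwrite("pics/lift.png",np.hstack([a[60:260,170:370,::-1],b[60:260,60:260,::-1]])[:, :].repeat(2,0).repeat(2,1))
E
```

```text
t 4.7 pos [ 551.19 -234.01  248.12] rot [-3.14  0.    0.15] | d [  10.18 -541.49  -11.66] w [-0.  0. -0.]
[139.91  21.62 -12.  ] [140.38  22.   -12.  ]
```

View pics/lift.png

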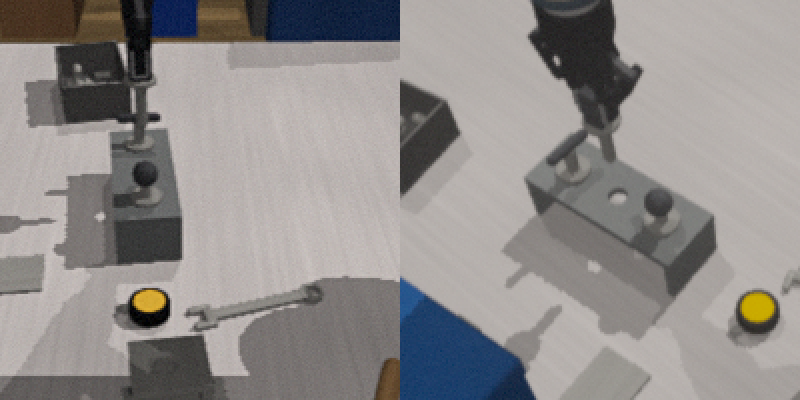

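The pin is out of the rack, upright with its balls drawn in, at (140,110) in the left half of the picture and (605,140) in the right half. I'll carry it to the clevis.

```bash
python3 -c "
from h import *
go([430,296,265],.15)"
```

```text
t 4.8 pos [ 550.78 -233.81  247.15] rot [-3.14  0.    0.15] | d [ -40.93 -541.89  -16.97] w [-0.  0. -0.]
```

Call:
shift_gripper(
  offsets=[
    [[0,0,0,-3,-38,-8,0],[0,0,0,-3,-38,-8,0],[0,0,0,-3,-38,0,0],[0,0,0,-3,-38,0,0],[0,0,0,-3,-38,0,0]],
  ],
)

```text
clock: 5.22
eef_pos: [507.4, -47.0, 263.5]
tcp_rot: [-3.141, 0.002, 0.148]
contact_force: [1.0, 1.0, -2.6]
opening: 0.282
grasp_force: 60.2
```

Call:
shift_gripper(
  offsets=[
    [[0,0,0,-3,-38,0,0],[0,0,0,-3,-38,0,0],[0,0,0,-3,-38,0,0],[0,0,0,-3,-38,0,0],[0,0,0,-3,-38,0,0]],
  ],
)

```text
clock: 5.63
eef_pos: [464.3, 138.6, 263.6]
tcp_rot: [3.141, 0.002, 0.149]
contact_force: [1.4, 0.4, -1.8]
opening: 0.283
grasp_force: 60.2
```

Call:
shift_gripper(
  offsets=[
    [[0,0,0,-3,-38,0,0],[0,0,0,-3,-38,0,0],[0,0,0,-3,-38,0,0],[0,0,0,-3,-12,0,0],[0,0,0,0,0,0,0]],
  ],
)

```text
clock: 6.05
eef_pos: [433.7, 262.3, 263.5]
tcp_rot: [3.141, 0.002, 0.152]
contact_force: [-0.2, 0.9, -2.7]
opening: 0.289
grasp_force: 60.6
```

Call:
shift_gripper(
  offsets=[
    [[0,0,0,0,0,0,0],[0,0,0,0,0,0,0],[0,0,0,0,0,0,0],[0,0,0,0,0,0,0]],
  ],
)

```text
clock: 6.38
eef_pos: [435.5, 258.9, 264.6]
tcp_rot: [3.141, 0.0, 0.147]
contact_force: [-0.0, -0.5, -2.9]
opening: 0.286
grasp_force: 60.6
```

```bash
python3 - <<'E'
from h import *
go([430,296,265],.15)
w=viewer.camera_params("wrist");a=viewer.grab_frame("wrist");w2=viewer.camera_params("wrist");print(w["tvec"]-w2["tvec"])
np.savez("w3.npz",**w);cv2.imwrite("pics/w3.png",a[:,:,::-1]);print(proj(w,[481,303,82]))
E
```

```text
t 6.3833 pos [435.47 258.85 264.6 ] rot [3.14 0.   0.15] | d [  0.04 -37.55  -0.41] w [ 0.  0. -0.]
[-0.16 -0.1  -0.02]
[221.44 130.52]
```

View pics/w3.png

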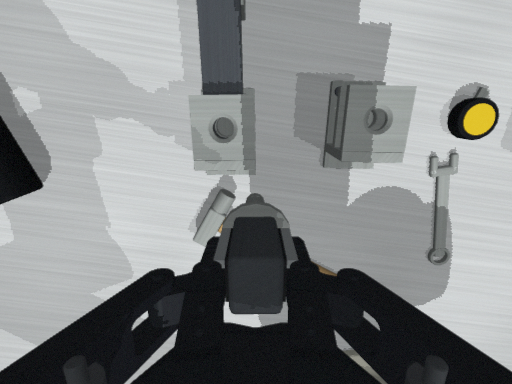

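The clevis hole is at (223,128). The pin's nose tip is at (255,198) and its collar arc is around (256,215). I'll enlarge these and fit the rim of the hole.

```bash
python3 - <<'E'
from h import *
a=cv2.imread("pics/w3.png");w=dict(np.load("w3.npz"))
b=cv2.convertScaleAbs(cv2.resize(a[105:235,195:315],None,fx=4.6,fy=4.6,interpolation=cv2.INTER_CUBIC),alpha=1.5)
cv2.imwrite("pics/w3z.png",b)
g=cv2.cvtColor(a,cv2.COLOR_BGR2GRAY)[108:150,203:245];_,m=cv2.threshold(g,0,255,cv2.THRESH_BINARY_INV|cv2.THRESH_OTSU)
for c in cv2.findContours(m,0,1)[0]:
    if len(c)>15:e=cv2.fitEllipse(c);print(e,cv2.contourArea(c))
E
```

```text
((20.12618637084961, 21.9671688079834), (24.77045440673828, 25.046560287475586), 5.698756217956543) 481.0
((39.77561950683594, 14.999693870544434), (2.9416635036468506, 48.89429473876953), 178.95994567871094) 72.0
```

View pics/w3z.png

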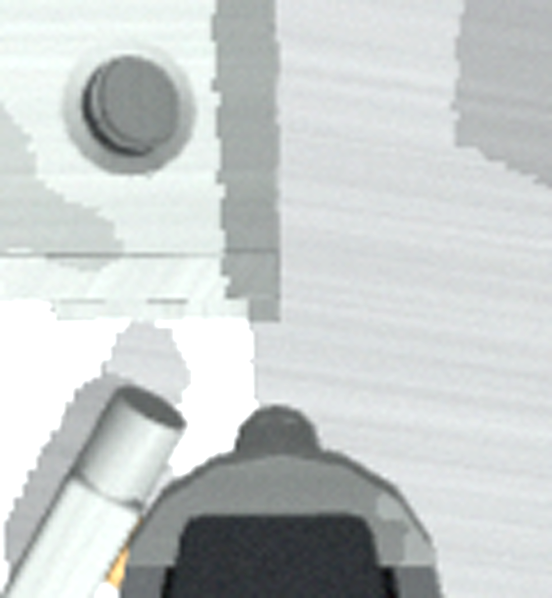

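```bash
python3 - <<'E'
from h import *
w=dict(np.load("w3.npz"));s=viewer.camera_params("scene");d=viewer.camera_params("side")
f=lambda l:np.array(l)/4.6+[195-.4,105-.4]
h=f((128,108));print("hole",plane(w,h,82),tri((w,h),(s,(369.8,266.9)),(d,(271,315))),tri((w,h),(d,(271,315))),tri((w,h),(s,(369.8,266.9))))
q=r.sense();T=Ro.from_euler("xyz",q["tcp_rot"]);print(q["eef_pos"])
for z in(228,234):
    C=np.array([T.inv().apply(plane(w,u,z)-q["eef_pos"])[:2] for u in f([(160,505),(190,475),(330,452),(370,468),(405,500),(430,545),(438,580),(128,560)])])
    A=np.c_[2*C,np.ones(len(C))];v=np.linalg.lstsq(A,(C**2).sum(1),rcond=None)[0];print("collar in tool",v[:2],np.sqrt(v[2]+v[:2]@v[:2]))
for x in(236,320):print("shank edge",T.inv().apply(plane(w,f((x,440)),175)-q["eef_pos"]))
go([481,303,195],.15)
E
```

```text
hole [483.76 302.22  82.  ] (array([482.  , 302.85,  82.4 ]), [1.9, 1.2, 1.0]) (array([482.4 , 302.34,  80.04]), [1.2, 1.2]) (array([483.89, 302.47,  87.83]), [1.0, 1.0])
[435.51 258.99 264.7 ]
collar in tool [-1.2  0.8] 21.6157966170299
collar in tool [1.75 0.78] 20.79167854524851
shank edge [ 2.8  -7.46 89.69]
shank edge [ 2.78  7.57 89.7 ]
t 6.4333 pos [435.51 258.99 264.7 ] rot [3.14 0.   0.15] | d [ 51.46 -36.87  69.68] w [ 0.  0. -0.]
```

Call:
shift_gripper(
  offsets=[
    [[0,0,0,17.6,-12.2,0,0],[0,0,0,17.6,-12.2,0,0],[0,0,0,17.6,-12.2,10,0],[0,0,0,0,0,20,0],[0,0,0,0,0,20,0]],
  ],
)

```text
clock: 6.85
eef_pos: [483.6, 304.4, 214.7]
tcp_rot: [-3.141, -0.002, 0.148]
contact_force: [0.6, 0.3, -3.2]
opening: 0.284
grasp_force: 60.5
```

Call:
shift_gripper(
  offsets=[
    [[0,0,0,0,0,10,0],[0,0,0,0,0,5,0],[0,0,0,0,0,0,0],[0,0,0,0,0,0,0],[0,0,0,0,0,0,0]],
  ],
)

```text
clock: 7.27
eef_pos: [482.6, 304.2, 201.0]
tcp_rot: [-3.141, -0.002, 0.149]
contact_force: [-0.0, -0.2, -2.3]
opening: 0.286
grasp_force: 60.5
```

```bash
python3 -c "
from h import *
go([482.5,302.6,195],.15)"
```

```text
t 7.2667 pos [482.58 304.21 201.01] rot [-3.14 -0.    0.15] | d [-0.33  1.58  6.  ] w [-0. -0. -0.]
```

Call:
shift_gripper(
  offsets=[
    [[0,0,0,-0.3,1.5,5,0],[0,0,0,0,0,7,0],[0,0,0,0,0,7,0],[0,0,0,0,0,0,0],[0,0,0,0,0,0,0]],
  ],
)

```text
clock: 7.68
eef_pos: [481.5, 302.3, 180.1]
tcp_rot: [3.141, 0.001, 0.149]
contact_force: [0.0, -1.0, -2.2]
opening: 0.288
grasp_force: 60.5
```

Call:
shift_gripper(
  offsets=[
    [[0,0,0,0,0,5,0],[0,0,0,0,0,5,0],[0,0,0,0,0,5,0],[0,0,0,0,0,0,0],[0,0,0,0,0,0,0]],
  ],
)

```text
clock: 8.1
eef_pos: [481.6, 302.4, 165.3]
tcp_rot: [3.141, 0.001, 0.149]
contact_force: [-0.8, -0.2, -3.4]
opening: 0.289
grasp_force: 60.5
```

Call:
shift_gripper(
  offsets=[
    [[0,0,0,0.5,0,6,0],[0,0,0,0,0,6,0],[0,0,0,0,0,6,0],[0,0,0,0,0,0,0],[0,0,0,0,0,0,0]],
  ],
)

```text
clock: 8.52
eef_pos: [482.0, 302.4, 147.2]
tcp_rot: [3.141, 0.001, 0.149]
contact_force: [-0.6, 0.3, -2.8]
opening: 0.287
grasp_force: 60.5
```

Call:
shift_gripper(
  offsets=[
    [[0,0,0,0,0,6,0],[0,0,0,0,0,6,0],[0,0,0,0,0,6,0],[0,0,0,0,0,0,0],[0,0,0,0,0,0,0]],
  ],
)

```text
clock: 8.93
eef_pos: [482.0, 302.4, 129.2]
tcp_rot: [3.141, 0.001, 0.149]
contact_force: [0.1, 1.0, -2.7]
opening: 0.285
grasp_force: 60.5
```

Call:
shift_gripper(
  offsets=[
    [[0,0,0,0,0,3,0],[0,0,0,0,0,2,0],[0,0,0,0,0,0,0],[0,0,0,0,0,0,0]],
  ],
)

```text
clock: 9.27
eef_pos: [482.4, 302.5, 124.7]
tcp_rot: [3.142, 0.0, 0.149]
contact_force: [0.6, -0.5, -2.2]
opening: 0.286
grasp_force: 60.5
```

Call:
shift_gripper(
  offsets=[
    [[0,0,0,0,0,2,0],[0,0,0,0,0,2,0],[0,0,0,0,0,0,0],[0,0,0,0,0,0,0]],
  ],
)

```text
clock: 9.6
eef_pos: [482.3, 302.5, 120.7]
tcp_rot: [3.141, 0.0, 0.149]
contact_force: [-0.5, -0.3, -1.9]
opening: 0.287
grasp_force: 60.5
```

Call:
shift_gripper(
  offsets=[
    [[0,0,0,0,0,1.5,0],[0,0,0,0,0,1,0],[0,0,0,0,0,0,0],[0,0,0,0,0,0,0]],
  ],
)

```text
clock: 9.93
eef_pos: [482.5, 302.6, 118.6]
tcp_rot: [-3.141, -0.0, 0.149]
contact_force: [-1.8, -0.0, 2.0]
opening: 0.287
grasp_force: 60.9
```

Call:
shift_gripper(
  offsets=[
    [[0,0,0,0,0,1.5,0],[0,0,0,0,0,0,0],[0,0,0,0,0,0,0]],
  ],
)

```text
clock: 10.18
eef_pos: [482.5, 302.7, 118.4]
tcp_rot: [-3.141, -0.0, 0.149]
contact_force: [-5.9, -2.6, 18.3]
opening: 0.283
grasp_force: 62.7
```

```bash
python3 -c "
from h import *
b=viewer.grab_frame('side');a=viewer.grab_frame('scene')
k=lambda m:cv2.resize(m[:,:,::-1],(400,400),interpolation=cv2.INTER_CUBIC)
cv2.imwrite('pics/seat.png',np.hstack([k(b[250:370,210:330]),k(a[200:320,310:430])]))"
```

```text
(no output)
```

The force rises to 18 N at the expected height, so the collar is seated. Releasing.

Call:
shift_gripper(
  offsets=[
    [[0,0,0,0,0,0,0.35],[0,0,0,0,0,0,0.45],[0,0,0,0,0,0,0.55],[0,0,0,0,0,0,0.65],[0,0,0,0,0,0,0.65]],
  ],
)

```text
clock: 10.7
eef_pos: [482.4, 302.6, 116.6]
tcp_rot: [-3.142, 0.0, 0.149]
contact_force: [0.5, -0.2, 0.2]
opening: 0.648
grasp_force: 0.0
```

Call:
shift_gripper(
  offsets=[
    [[0,0,0,0,0,0,0.65],[0,0,0,0,0,0,0.65],[0,0,0,0,0,0,0.65]],
  ],
)

```text
clock: 10.95
eef_pos: [482.4, 302.6, 116.7]
tcp_rot: [3.142, 0.0, 0.149]
contact_force: [0.2, -0.9, 0.2]
opening: 0.65
grasp_force: 0.0
```

Call:
shift_gripper(
  offsets=[
    [[0,0,0,0,0,-8,0.65],[0,0,0,0,0,-15,0.65],[0,0,0,0,0,-20,0.65],[0,0,0,0,0,-25,0.65],[0,0,0,0,0,-25,0.65]],
  ],
)

```text
clock: 11.37
eef_pos: [482.1, 302.4, 211.0]
tcp_rot: [3.141, 0.001, 0.149]
contact_force: [-0.3, 0.3, 0.3]
opening: 0.649
grasp_force: 0.0
```

Call:
shift_gripper(
  offsets=[
    [[0,0,0,-35,0,-10,0.65],[0,0,0,-35,0,0,0.65],[0,0,0,0,0,0,0.65],[0,0,0,0,0,0,0.65],[0,0,0,0,0,0,0.65]],
  ],
)

```text
clock: 11.78
eef_pos: [413.7, 292.5, 220.5]
tcp_rot: [-3.141, -0.002, 0.149]
contact_force: [-0.2, 0.3, -0.8]
opening: 0.649
grasp_force: 0.0
```

```bash
python3 -c "
from h import *
b=viewer.grab_frame('side');w=viewer.grab_frame('wrist');p=viewer.camera_params('wrist')
u=proj(p,[482,303,110]).astype(int);print(u)
k=lambda m:cv2.convertScaleAbs(cv2.resize(m[:,:,::-1],(400,400),interpolation=cv2.INTER_CUBIC),alpha=1.4)
y=max(u[1]-50,0);x=u[0]-50
cv2.imwrite('pics/end.png',np.hstack([k(b[250:350,225:325]),k(w[y:y+100,x:x+100])]))"
```

```text
[254 116]
```

View pics/end.png

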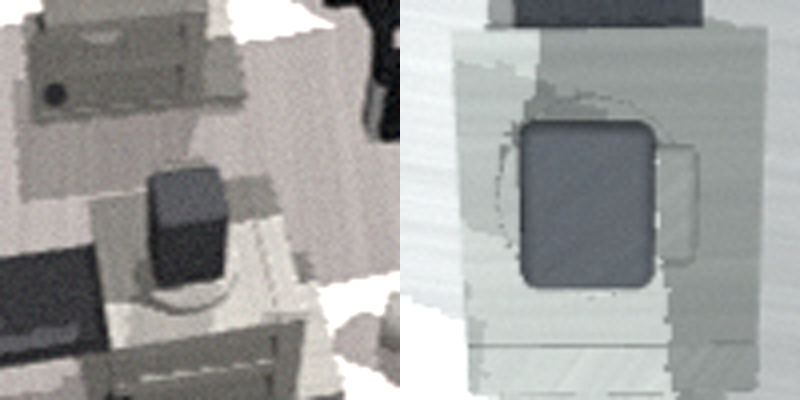

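The pin stands upright with its collar flat on the clevis (left half, around (190,290)). The button is out again (right half, strip at x 655–698), and the gripper is clear.

```bash
python3 -c "
from rig import r, viewer
print(r.sign_off())"
```

```text
the job is handed in; nothing more can be done
None
```

The ball-lock pin is fully home in the clevis with the dark bar: its collar is on the top plate, the button has sprung out and the gripper is clear. I couldn't see the balls under the lower plate, so I'm judging them locked from the button being out. Handed in at about 12 s of the 42 s allowed.

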